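Spring open the touch-latch tea cupboard

TASK

Open the little wooden tea cupboard by pushing alone: press the top free corner of its handleless door inward until the touch catch lets go, then draw the fingers back so that the spring pushes the door ajar by itself. Then reach a fingertip behind the free edge and push the door wide open, about square to the cupboard, and leave it standing there; leave the mug and the tea canister where they are.

Things in the scene. Friction and masses are not known exactly. Their poses are not given: they have to be found in the camera images.
- cupboard: Fixed wooden cupboard, carcass 180 deep (x) x 190 wide (y) x 200 mm high. Origin under the carcass's centre; its front, with the one door, looks along its own -x (roughly to world +y, the robot's left), z is up. Its top is bare, and the 60 mm beside it are free. The carcass's front plane is at x = -90 mm; in its own frame the hinge axis is at x = -105, y = -91 mm.
- door (a joint): Door angle, rad: 0 shut and latched, negative pressed in (stop -0.035, 6 mm at the free edge), positive swung out to the cupboard's -x; 1.57 square to the front, stop 1.6. At the top free corner it yields at about 4 N; past -0.02 the catch lets go, and when the fingers draw back 110 mm or more a spring pushes the door out to 0.4-0.5. From there it swings freely (0.05 N m friction) and stays where left.
- door_press (a point): Centre of a small round dark-wood inlay (24 mm across, flush) on the door's outer face: the place to press, 25 mm in from the free edge and 35 mm below the cupboard's top. It moves with the door. Pushing anywhere within 20 mm of it also works.
- door_edge (a point): Top corner of the door's free edge, in mid-thickness, 198 mm above the shelf. Moves with the door. The door is a plain light-wood panel 186 wide x 196 high x 16 mm thick, no handle. Shut, it stands 7 mm clear of the carcass.
- door_hinge (a point): Point on the door's upright hinge axis at the door's top, in mid-thickness, at the cupboard's -y side (the side nearer the robot), where two small steel barrels show; 184 mm from door_edge.
- mug_center (a point): Bystander: centre (half height) of a brown ceramic mug, 80 mm across, 95 mm high, loose on the shelf.
- canister_center (a point): Bystander: centre of a brushed steel tea canister with a twist top, 90 mm across, 127 mm high, loose on the shelf. A lidded clear crate and a rolling pin on brackets, both fixed and under 120 mm high, stand farther off behind and beyond the cupboard, out of the way.

How it is judged:
By the outcome, as a careful person would: the job done as asked, in the order asked, and still so for the second after the job is handed in, with the robot touching nothing.
It also fails if it takes over 61 s, if anything falls off the work surface, if the arm or the gripper's body presses on something with over 40 N, if the wrist force passes 120 N, or if a joint passes its speed limit or range.

ROBOT

A 6-joint arm with a two-finger parallel gripper is mounted at the origin on the work surface. World frame = base frame: x ahead of the robot, y to its left, z up, the work surface at z = 0. Lengths are in m, angles in rad, forces in N, time in s.
With the tool pointing down it reaches from about 0.3 to 0.775 m from the base axis. Payload 14.6 kg.
Tool frame: the origin (TCP) lies on the centre line of the jaws, within the pads' length; the fingertips stand 19 mm ahead of it and the grasp point (between the pads) is the TCP; y points along the fingers, x is the direction in which the jaws open and shut, and the axes are right-handed (so a half turn about y gives the same grasp; the last joint's range is limited). The gripper opens to 94 mm and grips with 3 to 60 N. Pads are 16 mm wide; open, the fingers measure 119 mm over their backs; the gripper's body (75 mm by 177 mm) begins 78 mm behind the grasp point.
Start: joints at [1.049, 0.3, 1.521, -0, 1.321, -0.067], TCP at [0.242, 0.494, 0.224] pointing down, gripper open.
Joint ranges: [-3.03, 3.03], [-0.79, 2.21], [0.23, 2.52], [-1.04, 4.18], [0, 3.07], [-2.55, 2.55]. Speed limits (rad/s): [2.22, 2.22, 2.57, 3.14, 3.14, 3.14].

INTERFACE

Orientations are given as [roll, pitch, yaw] about the fixed x, y, z axes, in that order (R = Rz(yaw) Ry(pitch) Rx(roll)).
In Python, from station import get_obs, cams, workorder gives the robot as it stands.
- The arm moves only by the shell command python3 -m handwheel 'ROWS' [FORCE]. ROWS is JSON, a list of rows, each an object of numbers: "fingers": the opening, from -1 (shut) to 1 (fully open); "x", "y", "z": the shift along the tool's x, y, z in m; "spin": the turn about the tool's y in degrees. In form: [{"fingers": .., "x": .., "y": .., "z": .., "spin": ..}, ...]. A call has exactly 10 rows; each row is the pose to reach, as a shift and turn from the pose commanded when the call began, along the tool's axes at that moment; what a row does not reach only later rows make up. A row lasts 1/10 s, in which the tool goes at most 50 mm and 8.59 degrees, less where a joint would pass 70% of its speed; a pose out of reach is approached as far as the arm can. A call with a gripper value outside its range is refused whole. The fingers move at their own pace and stop on an object; FORCE is the grip in N (left out, the last holds). Time passes only in rows, so rows that repeat a pose let the fingers close, or fill a call up. It gives the time, the measured TCP pose, the force and the opening at its end, in the units of the state.
- get_obs(): the state, without advancing time (a new reading comes with each control period).
- cams.camera(name): name is "scene" or "top" or "wrist"; returns (picture, depth): 384x512x3 uint8, red, green, blue; 384x512 float32, m along the optical axis (not along the pixel's ray), 0 where there is no reading.
- cams.get_calibration(name): a dict with "fx", "fy", "cx", "cy" (pixels), "view" (4x4, takes a point from world to camera coordinates). Camera axes: x right, y down, z forward; pixel columns grow to the right and rows downward; lengths in m; the calibration is good to about 2 mm. A picture is of the moment at which its call begins: read the wrist's pose just before it. get_calibration takes no time and is no camera call; for the wrist camera it gives the pose at the moment of the call.
- workorder.hand_in(): hands the job in, once; it reports no verdict.
The state is a dict: "time_s": time; "qpos": joint angles; "joint_vel": joint speeds; "tau": joint torques, N m; "ee_pos": TCP position; "eef_rot": TCP orientation; "force": force on the tool from outside, world axes, zero at the start; "moment": the same for the moment, N m; "grip_width": finger opening in m.
Only numpy, scipy, OpenCV 4.12 (cv2) and the standard library are available. Lean on these libraries where they do the work, as an engineer would, in place of code of your own. Each camera call takes 0.05 s, during which the arm holds its last target. There are 200 camera calls.

## Working session

There is one attempt and no reset: what is moved stays moved. The work goes in short steps, Python scripts to look and compute and a shell command to move; the robot and the scene stay as the last step left them, time stands still between calls to the robot, and variables do not carry over. Pictures are saved under pics/ and viewed, about 8 in all and at most 12, crops included, and the job is handed in when it is done.

```bash
ls; mkdir -p pics; python3 - <<'E'
from station import get_obs,cams
import cv2,numpy as np
o=get_obs();print(o['time_s'],o['ee_pos'],o['eef_rot'],o['grip_width'],o['force'])
for n in("scene","top"):
    p,d=cams.camera(n);cv2.imwrite(f"pics/{n}0.png",p[...,::-1]);np.savez(f"pics/{n}0.npz",p=p,d=d)
    c=cams.get_calibration(n);print(n,c['fx'],c['cx'],c['cy'],np.round(c['view'],3).tolist())
E
```

```text
pics
0.0 [0.24147268 0.49389328 0.22390586] [-1.57071916e+00  1.11635278e-03  1.11599118e+00] 0.09406567631628104 [-0.15631847 -0.97312723  0.18899563]
scene 374.4537915973507 261.2089489526773 189.14902551203474 [[0.882, 0.47, -0.002, -0.541], [0.441, -0.829, -0.344, -0.091], [-0.163, 0.303, -0.939, 1.052], [0.0, 0.0, 0.0, 1.0]]
top 430.49599144473166 256.4255690643853 188.68461560013216 [[-0.187, -0.982, -0.002, 0.189], [-0.962, 0.184, -0.202, 0.545], [0.199, -0.036, -0.979, 1.05], [0.0, 0.0, 0.0, 1.0]]
```

View pics/scene0.png

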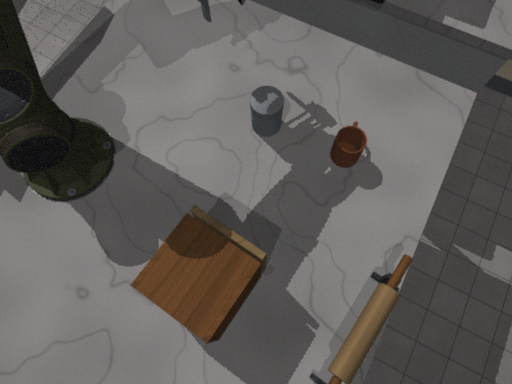

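View pics/top0.png

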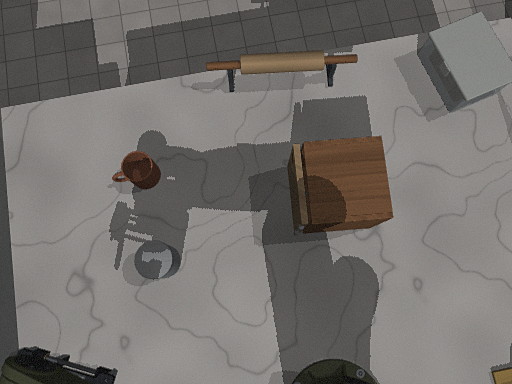

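The scene view shows the cupboard top, with the light door strip running from about (193,210) to (265,258). In the top view the door strip runs from (297,145) to (303,232), the mug is at (142,170) and the canister at (156,260). Next I measure them from depth.

```bash
cat > h.py <<'E'
import numpy as np,cv2
from station import get_obs,cams
def cloud(d,c):
    v,u=np.mgrid[:d.shape[0],:d.shape[1]]
    P=np.stack([(u-c['cx'])/c['fx']*d,(v-c['cy'])/c['fy']*d,d],-1)
    V=np.array(c['view']);W=(P-V[:3,3])@V[:3,:3]
    W[d<=0]=np.nan;return W
def get(n,tag=None):
    c=cams.get_calibration(n);p,d=cams.camera(n)
    if tag: cv2.imwrite(f"pics/{tag}.png",p[...,::-1])
    return p,d,cloud(d,c),c
E
python3 - <<'E'
from h import *
for n in("scene","top"):
    f=np.load(f"pics/{n}0.npz");W=cloud(f['d'],cams.get_calibration(n));hsv=cv2.cvtColor(f['p'],cv2.COLOR_RGB2HSV)
    wood=(hsv[...,1]>70)&(W[...,2]>.185)&(W[...,2]<.21)&(W[...,0]>.2)&(W[...,1]<.3)
    m=cv2.morphologyEx(wood.astype('u1'),cv2.MORPH_OPEN,np.ones((3,3)))
    k,l,s,_=cv2.connectedComponentsWithStats(m)
    print(n,s[1:].tolist())
    i=1+np.argmax(s[1:,4]);pts=W[l>0]
    r=cv2.minAreaRect((pts[:,:2]*1000).astype('f4'));print('rect',r,cv2.boxPoints(r).round().tolist(),'z',np.median(pts[:,2]))
    for nm,lo,hi,xr in(("things",.02,.15,0),):
        mm=((W[...,2]>lo)&(W[...,2]<hi)&(W[...,1]>.15)).astype('u1')
        k,l,s,_=cv2.connectedComponentsWithStats(mm)
        for j in range(1,k):
            if s[j,4]>150:
                q=W[l==j];t=q[q[:,2]>np.percentile(q[:,2],95)-.012]
                (x,y),rr=cv2.minEnclosingCircle((t[:,:2]*1000).astype('f4'));print(s[j],round(x),round(y),'r',round(rr),'ztop',np.percentile(q[:,2],95).round(3))
E
```

```text
scene [[192, 207, 74, 53, 713], [132, 214, 129, 129, 8796]]
rect ((528.7232055664062, -102.87619018554688), (203.71255493164062, 190.72589111328125), 83.8228759765625) [[423.0, -194.0], [613.0, -214.0], [634.0, -12.0], [445.0, 9.0]] z 0.1985161884510382
[ 370    0  142   55 3787] 758 954 r 234 ztop 0.035
[ 250   86   34   48 1344] 441 353 r 45 ztop 0.126
[332 122  35  43 895] 678 372 r 44 ztop 0.094
top [[303, 136, 90, 89, 6715], [293, 144, 15, 81, 598]]
rect ((527.5435791015625, -103.07533264160156), (204.26702880859375, 190.8340606689453), 84.07306671142578) [[422.0, -195.0], [612.0, -215.0], [633.0, -11.0], [443.0, 8.0]] z 0.1998080764918042
[112 151  47  37 826] 676 378 r 48 ztop 0.095
[ 134  240   46   39 1378] 438 355 r 45 ztop 0.129
```

Both views agree to 1–2 mm: the cupboard's own +x points along world (-0.105, -0.9945). That puts the hinge at about (0.447, 0.000), the edge at (0.630, -0.020) and the press point at (0.606, -0.009, 0.165). The sizes match the given ones. I'll approach with the fingers shut.

```bash
cat > to.py <<'E'
import sys,numpy as np
from station import get_obs
from scipy.spatial.transform import Rotation as R
o=get_obs();r=R.from_euler('xyz',o['eef_rot']).as_matrix()
print('t',o['time_s'],'pos',np.round(o['ee_pos'],4),'rot',np.round(o['eef_rot'],3),'F',np.round(o['force'],1),'w',round(o['grip_width'],3),'q',np.round(o['qpos'],2))
for a in sys.argv[1:]:
    print(a,'->',np.round(r.T@(np.array(eval(a))-o['ee_pos']),4))
E
python3 -m handwheel '[{"fingers":-1,"x":-0.005,"y":0,"z":-0.015,"spin":-1},{"fingers":-1,"x":-0.015,"y":0,"z":-0.045,"spin":-3},{"fingers":-1,"x":-0.03,"y":0,"z":-0.09,"spin":-6},{"fingers":-1,"x":-0.045,"y":0,"z":-0.135,"spin":-9},{"fingers":-1,"x":-0.06,"y":0,"z":-0.18,"spin":-12},{"fingers":-1,"x":-0.075,"y":0,"z":-0.225,"spin":-15},{"fingers":-1,"x":-0.09,"y":0,"z":-0.27,"spin":-18},{"fingers":-1,"x":-0.105,"y":0,"z":-0.31,"spin":-20},{"fingers":-1,"x":-0.112,"y":0,"z":-0.33,"spin":-20},{"fingers":-1,"x":-0.115,"y":0,"z":-0.34,"spin":-20}]' 10
python3 to.py "(.612,.11,.224)" "(.612,.11,.165)"
```

```text
time_s: 1.1
ee_pos: [0.4975, 0.2399, 0.224]
eef_rot: [-1.57, 0.0, 1.463]
force: [0.4, 0.2, 0.1]
grip_width: 0.0175
t 1.1 pos [0.4975 0.2399 0.224 ] rot [-1.57   0.     1.463] F [0.4 0.2 0.1] w 0.018 q [ 0.38  0.31  1.51 -0.    1.32 -1.08]
(.612,.11,.224) -> [-0.1168 -0.     -0.1278]
(.612,.11,.165) -> [-0.1168  0.059  -0.1279]
```

```bash
python3 -m handwheel '[{"fingers":-1,"x":-0.01,"y":0,"z":-0.015,"spin":0},{"fingers":-1,"x":-0.03,"y":0,"z":-0.04,"spin":0},{"fingers":-1,"x":-0.055,"y":0.005,"z":-0.07,"spin":0},{"fingers":-1,"x":-0.08,"y":0.015,"z":-0.1,"spin":0},{"fingers":-1,"x":-0.1,"y":0.03,"z":-0.12,"spin":0},{"fingers":-1,"x":-0.112,"y":0.045,"z":-0.128,"spin":0},{"fingers":-1,"x":-0.117,"y":0.055,"z":-0.128,"spin":0},{"fingers":-1,"x":-0.117,"y":0.059,"z":-0.128,"spin":0},{"fingers":-1,"x":-0.117,"y":0.059,"z":-0.128,"spin":0},{"fingers":-1,"x":-0.117,"y":0.059,"z":-0.128,"spin":0}]'
python3 to.py "(.607,-.009,.165)"; python3 - <<'E'
from h import *
p,d,W,c=get("scene","s1"); cv2.imwrite("pics/s1c.png",cv2.resize(p[150:350,120:380,::-1],None,fx=2.5,fy=2.5))
E
```

```text
time_s: 2.1
ee_pos: [0.6113, 0.1126, 0.1663]
eef_rot: [-1.572, -0.0, 1.466]
force: [-0.2, 0.6, 0.7]
grip_width: 0.0004
t 2.1 pos [0.6113 0.1126 0.1663] rot [-1.572 -0.     1.466] F [-0.2  0.6  0.7] w 0.0 q [ 0.12  0.51  1.37  0.    1.26 -1.34]
(.607,-.009,.165) -> [-0.1214  0.0013 -0.0084]
```

View pics/s1c.png

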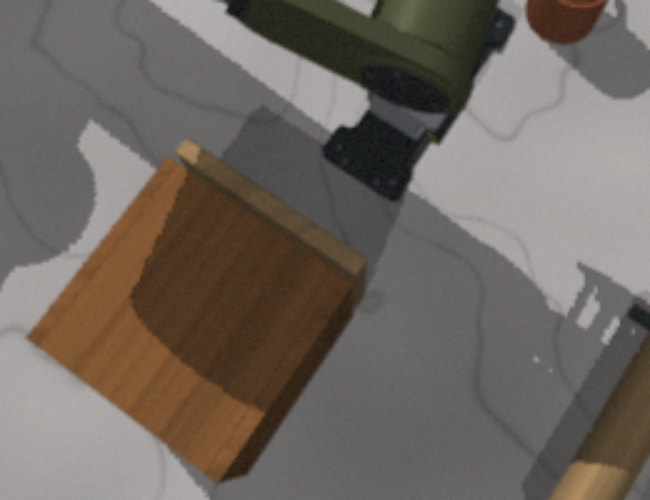

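The crop shows the gripper in front of the free corner (edge at about (360,270) in the crop) and the way in clear. I'll approach and press gently; contact should come at about -0.109.

```bash
python3 -m handwheel '[{"fingers":-1,"x":-0.02,"y":0,"z":-0.003,"spin":0},{"fingers":-1,"x":-0.045,"y":0,"z":-0.006,"spin":0},{"fingers":-1,"x":-0.07,"y":0,"z":-0.008,"spin":0},{"fingers":-1,"x":-0.088,"y":0,"z":-0.008,"spin":0},{"fingers":-1,"x":-0.098,"y":0,"z":-0.008,"spin":0},{"fingers":-1,"x":-0.103,"y":0,"z":-0.008,"spin":0},{"fingers":-1,"x":-0.106,"y":0,"z":-0.008,"spin":0},{"fingers":-1,"x":-0.109,"y":0,"z":-0.008,"spin":0},{"fingers":-1,"x":-0.111,"y":0,"z":-0.008,"spin":0},{"fingers":-1,"x":-0.111,"y":0,"z":-0.008,"spin":0}]'
python3 to.py "(.607,-.009,.165)"
```

```text
time_s: 3.15
ee_pos: [0.6079, 0.0008, 0.1656]
eef_rot: [-1.571, -0.0, 1.466]
force: [1.8, 3.2, 0.6]
grip_width: 0.0005
t 3.15 pos [0.6079 0.0008 0.1656] rot [-1.571 -0.     1.466] F [1.8 3.2 0.6] w 0.0 q [-0.06  0.48  1.42  0.    1.25 -1.52]
(.607,-.009,.165) -> [-0.0098  0.0006 -0.0002]
```

```bash
python3 -m handwheel '[{"fingers":-1,"x":-0.0005,"y":0,"z":0,"spin":0},{"fingers":-1,"x":-0.001,"y":0,"z":0,"spin":0},{"fingers":-1,"x":-0.0015,"y":0,"z":0,"spin":0},{"fingers":-1,"x":-0.002,"y":0,"z":0,"spin":0},{"fingers":-1,"x":-0.0025,"y":0,"z":0,"spin":0},{"fingers":-1,"x":-0.003,"y":0,"z":0,"spin":0},{"fingers":-1,"x":-0.0035,"y":0,"z":0,"spin":0},{"fingers":-1,"x":-0.0035,"y":0,"z":0,"spin":0},{"fingers":-1,"x":-0.0035,"y":0,"z":0,"spin":0},{"fingers":-1,"x":-0.0035,"y":0,"z":0,"spin":0}]'
python3 to.py
```

```text
time_s: 4.15
ee_pos: [0.6077, -0.0016, 0.1656]
eef_rot: [-1.572, -0.002, 1.466]
force: [4.3, 12.6, 0.6]
grip_width: 0.0009
t 4.15 pos [ 0.6077 -0.0016  0.1656] rot [-1.572 -0.002  1.466] F [ 4.3 12.6  0.6] w 0.001 q [-0.06  0.48  1.42  0.    1.25 -1.53]
```

At 13 N the door is past the 4 N yield and seems to be at its stop. I'll draw back 130 mm.

```bash
python3 -m handwheel '[{"fingers":-1,"x":0.01,"y":0,"z":0,"spin":0},{"fingers":-1,"x":0.03,"y":0,"z":0,"spin":0},{"fingers":-1,"x":0.055,"y":0,"z":0,"spin":0},{"fingers":-1,"x":0.08,"y":0,"z":0,"spin":0},{"fingers":-1,"x":0.105,"y":0,"z":0,"spin":0},{"fingers":-1,"x":0.125,"y":0,"z":0,"spin":0},{"fingers":-1,"x":0.138,"y":0,"z":0,"spin":0},{"fingers":-1,"x":0.143,"y":0,"z":0,"spin":0},{"fingers":-1,"x":0.145,"y":0,"z":0,"spin":0},{"fingers":-1,"x":0.145,"y":0,"z":0,"spin":0}]'
python3 -m handwheel '[{"fingers":-1,"x":0,"y":0,"z":0,"spin":0},{"fingers":-1,"x":0,"y":0,"z":0,"spin":0},{"fingers":-1,"x":0,"y":0,"z":0,"spin":0},{"fingers":-1,"x":0,"y":0,"z":0,"spin":0},{"fingers":-1,"x":0,"y":0,"z":0,"spin":0},{"fingers":-1,"x":0,"y":0,"z":0,"spin":0},{"fingers":-1,"x":0,"y":0,"z":0,"spin":0},{"fingers":-1,"x":0,"y":0,"z":0,"spin":0},{"fingers":-1,"x":0,"y":0,"z":0,"spin":0},{"fingers":-1,"x":0,"y":0,"z":0,"spin":0}]'
python3 to.py
cat > door.py <<'E'
import sys
from h import *
tag=sys.argv[1]
out=[]
H=np.array([.4473,-.0004]);ex=np.array([-.105,-.9945]);ey=np.array([.9945,-.105])
for n in("scene","top"):
    p,d,W,c=get(n,tag+n)
    q=(W[...,:2]-H);a=q@ey;b=-(q@ex);r=np.hypot(a,b)
    hsv=cv2.cvtColor(p,cv2.COLOR_RGB2HSV)
    m=(W[...,2]>.188)&(W[...,2]<.206)&(hsv[...,1]>60)&(r<.21)&(b>np.where(a<.02,.02,-.008))&(a>-.06)
    P=np.c_[a[m],b[m]]
    if len(P)<30: print(n,'few',len(P));continue
    rc=cv2.minAreaRect((P*1000).astype('f4'))
    s=np.linalg.svd(P-P.mean(0))[2][0]; s*=np.sign(s@P.mean(0))
    print(n,len(P),'rect',np.round(rc[1]),'angle',round(np.arctan2(s[1],s[0]),3),'maxr',round(np.percentile(r[m],99),3))
    out.append(p[100:330,100:440,::-1] if n=='scene' else p[90:320,100:440,::-1])
if out: cv2.imwrite(f"pics/{tag}.png",cv2.resize(np.vstack(out),None,fx=1.3,fy=1.3))
E
python3 door.py a1
```

```text
time_s: 5.15
ee_pos: [0.6226, 0.1405, 0.1654]
eef_rot: [-1.571, 0.0, 1.465]
force: [-0.6, 0.1, 0.1]
grip_width: 0.0005
time_s: 6.15
ee_pos: [0.6226, 0.1411, 0.1654]
eef_rot: [-1.571, -0.0, 1.465]
force: [0.8, -0.5, -0.1]
grip_width: 0.0002
t 6.15 pos [0.6226 0.1411 0.1654] rot [-1.571 -0.     1.465] F [ 0.8 -0.5 -0.1] w 0.0 q [ 0.17  0.55  1.31  0.    1.28 -1.3 ]
scene 631 rect [166.  17.] angle 0.436 maxr 0.183
top 53 rect [112.   5.] angle 0.45 maxr 0.139
```

View pics/a1.png

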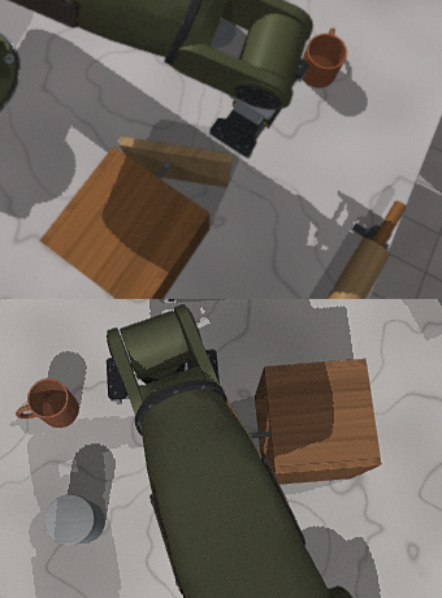

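The door sprang ajar to about 0.44 rad, and the mug and canister are unmoved (free edge at about (230,165) in the upper picture). Next I go around the free edge and in behind it. In tool axes x is outward and z is toward the hinge.

```bash
python3 -m handwheel '[{"fingers":-1,"x":0,"y":0,"z":-0.02,"spin":0},{"fingers":-1,"x":0,"y":0,"z":-0.045,"spin":0},{"fingers":-1,"x":-0.005,"y":0,"z":-0.055,"spin":0},{"fingers":-1,"x":-0.025,"y":0,"z":-0.055,"spin":0},{"fingers":-1,"x":-0.05,"y":0,"z":-0.055,"spin":0},{"fingers":-1,"x":-0.08,"y":0,"z":-0.055,"spin":0},{"fingers":-1,"x":-0.105,"y":0,"z":-0.055,"spin":0},{"fingers":-1,"x":-0.12,"y":0,"z":-0.055,"spin":0},{"fingers":-1,"x":-0.13,"y":0,"z":-0.055,"spin":0},{"fingers":-1,"x":-0.13,"y":0,"z":-0.055,"spin":0}]'
cat > ab.py <<'E'
import numpy as np
from station import get_obs
o=get_obs();q=np.array(o['ee_pos'][:2])-[.4473,-.0004]
print('a,b',np.round([q@[.9945,-.105],q@[.105,.9945]],4),'F',np.round(o['force'],1),'yaw',round(o['eef_rot'][2],3))
E
python3 ab.py; python3 door.py a2
```

```text
time_s: 7.25
ee_pos: [0.6634, 0.0051, 0.1656]
eef_rot: [-1.571, 0.0, 1.464]
force: [-1.8, -0.6, -0.6]
grip_width: 0.0006
a,b [0.2144 0.0281] F [-1.8 -0.6 -0.6] yaw 1.464
scene 242 rect [148.  16.] angle 0.472 maxr 0.164
top 93 rect [40. 15.] angle 0.242 maxr 0.181
```

```bash
python3 -m handwheel '[{"fingers":-1,"x":0,"y":0,"z":0.01,"spin":0},{"fingers":-1,"x":0,"y":0,"z":0.025,"spin":0},{"fingers":-1,"x":0,"y":0,"z":0.04,"spin":0},{"fingers":-1,"x":0,"y":0,"z":0.055,"spin":0},{"fingers":-1,"x":0,"y":0,"z":0.067,"spin":0},{"fingers":-1,"x":0,"y":0,"z":0.074,"spin":0},{"fingers":-1,"x":0.002,"y":0,"z":0.075,"spin":0},{"fingers":-1,"x":0.006,"y":0,"z":0.076,"spin":0},{"fingers":-1,"x":0.01,"y":0,"z":0.078,"spin":0},{"fingers":-1,"x":0.012,"y":0,"z":0.078,"spin":0}]'
python3 ab.py
```

```text
time_s: 8.35
ee_pos: [0.5886, 0.0274, 0.1685]
eef_rot: [-1.576, -0.0, 1.467]
force: [-4.3, -1.2, 21.6]
grip_width: 0.0006
a,b [0.1376 0.0425] F [-4.3 -1.2 21.6] yaw 1.467
```

There is an unexpected 21 N upward on the tip, so it has landed on something. I'll lift 12 mm and look.

```bash
python3 -m handwheel '[{"fingers":-1,"x":0,"y":-0.004,"z":0,"spin":0},{"fingers":-1,"x":0,"y":-0.008,"z":0,"spin":0},{"fingers":-1,"x":0,"y":-0.012,"z":0,"spin":0},{"fingers":-1,"x":0,"y":-0.012,"z":0,"spin":0},{"fingers":-1,"x":0,"y":-0.012,"z":0,"spin":0},{"fingers":-1,"x":0,"y":-0.012,"z":0,"spin":0},{"fingers":-1,"x":0,"y":-0.012,"z":0,"spin":0},{"fingers":-1,"x":0,"y":-0.012,"z":0,"spin":0},{"fingers":-1,"x":0,"y":-0.012,"z":0,"spin":0},{"fingers":-1,"x":0,"y":-0.012,"z":0,"spin":0}]'
python3 ab.py; python3 door.py a3; python3 - <<'E'
import cv2
a=cv2.imread('pics/a1scene.png')[190:270,170:300];b=cv2.imread('pics/a3scene.png')[170:290,150:310]
cv2.imwrite('pics/a13.png',cv2.vconcat([cv2.resize(a,(640,300),interpolation=2),cv2.resize(b,(400,300),interpolation=2).copy() if 0 else cv2.resize(b,(640,300),interpolation=2)]))
E
```

```text
time_s: 9.35
ee_pos: [0.5873, 0.0261, 0.1774]
eef_rot: [-1.571, 0.0, 1.465]
force: [-0.5, 0.6, -1.3]
grip_width: 0.0004
a,b [0.1364 0.0411] F [-0.5  0.6 -1.3] yaw 1.465
scene 66 rect [164.  12.] angle 0.53 maxr 0.183
top few 21
```

View pics/a13.png

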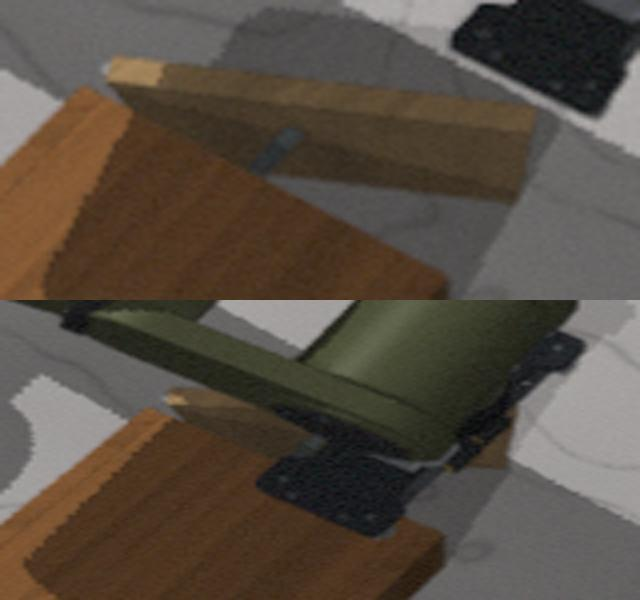

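A steel rod (the spring plunger) bridges the carcass and the door's inner face at about pixel (226,230) in the scene view. I'll locate it.

```bash
python3 - <<'E'
from h import *
c=cams.get_calibration("scene");V=np.array(c['view']);R=V[:3,:3];o=-R.T@V[:3,3]
a1=cv2.imread('pics/a1scene.png');
for u,v in((229,225),(224,233)):
  for z in(.1,.12,.135,.145,.16,.18):
    d=R.T@np.array([(u-c['cx'])/c['fx'],(v-c['cy'])/c['fy'],1]);p=o+d*(z-o[2])/d[2];q=p[:2]-[.4473,-.0004]
    print(u,v,z,np.round([q@[.9945,-.105],q@[.105,.9945]],3))
E
```

```text
229 225 0.1 [0.066 0.029]
229 225 0.12 [0.07  0.026]
229 225 0.135 [0.073 0.023]
229 225 0.145 [0.075 0.022]
229 225 0.16 [0.079 0.019]
229 225 0.18 [0.083 0.016]
224 233 0.1 [0.067 0.007]
224 233 0.12 [0.071 0.004]
224 233 0.135 [0.075 0.002]
224 233 0.145 [0.077 0.001]
224 233 0.16 [ 0.08  -0.001]
224 233 0.18 [ 0.085 -0.004]
```

The rod lies at a≈0.07 and z≈0.12, so it isn't under the tip (a≈0.137). I'll check the wrist camera.

```bash
python3 - <<'E'
from h import *
p,d,W,c=get("wrist","w1")
q=W[...,:2]-[.4473,-.0004];a=q@[.9945,-.105];b=q@[.105,.9945]
hv=cv2.normalize(np.nan_to_num(W[...,2]),None,0,255,cv2.NORM_MINMAX).astype('u1')
cv2.imwrite("pics/w1b.png",cv2.resize(p[...,::-1],(800,600)))
# view from wrist; list objects with z .1-.2 and near
m=(W[...,2]>.1)&(W[...,2]<.195)&(a>.0)&(a<.3)&(b>-.02)&(b<.15)
from collections import Counter
v,u=np.where(m)
k=Counter(zip(np.round(a[m],2),np.round(b[m],2),np.round(W[...,2][m],2)))
print(len(u),sorted(k.items(),key=lambda t:-t[1])[:40])
m2=(W[...,2]>.19)&(W[...,2]<.205)&(b>0.01)&(np.hypot(a,b)<.22)
print(m2.sum(), np.polyfit(a[m2],b[m2],1) if m2.sum()>20 else 0)
E
```

```text
4261 [((np.float64(0.07), np.float64(-0.01), np.float64(0.15)), 151), ((np.float64(0.07), np.float64(0.02), np.float64(0.15)), 151), ((np.float64(0.07), np.float64(0.01), np.float64(0.15)), 150), ((np.float64(0.07), np.float64(-0.0), np.float64(0.15)), 148), ((np.float64(0.03), np.float64(-0.01), np.float64(0.19)), 134), ((np.float64(0.02), np.float64(-0.01), np.float64(0.19)), 133), ((np.float64(0.04), np.float64(-0.01), np.float64(0.19)), 127), ((np.float64(0.13), np.float64(0.04), np.float64(0.19)), 126), ((np.float64(0.05), np.float64(-0.01), np.float64(0.19)), 120), ((np.float64(0.13), np.float64(0.04), np.float64(0.18)), 110), ((np.float64(0.08), np.float64(-0.01), np.float64(0.19)), 106), ((np.float64(0.06), np.float64(-0.01), np.float64(0.19)), 105), ((np.float64(0.13), np.float64(0.05), np.float64(0.19)), 105), ((np.float64(0.07), np.float64(-0.01), np.float64(0.19)), 101), ((np.float64(0.08), np.float64(0.01), np.float64(0.15)), 99), ((np.float64(0.08), np.float64(-0.01), np.float64(0.15)), 97), ((np.float64(0.08), np.float64(-0.0), np.float64(0.15)), 96), ((np.float64(0.08
[... 750 characters left out ...]
), np.float64(0.03), np.float64(0.18)), 68), ((np.float64(0.15), np.float64(-0.01), np.float64(0.19)), 68), ((np.float64(0.01), np.float64(-0.02), np.float64(0.17)), 63), ((np.float64(0.01), np.float64(-0.02), np.float64(0.16)), 60), ((np.float64(0.13), np.float64(0.03), np.float64(0.17)), 52), ((np.float64(0.0), np.float64(-0.01), np.float64(0.15)), 51), ((np.float64(0.01), np.float64(-0.02), np.float64(0.15)), 51), ((np.float64(0.01), np.float64(-0.02), np.float64(0.14)), 48), ((np.float64(0.13), np.float64(0.04), np.float64(0.16)), 46), ((np.float64(0.08), np.float64(-0.02), np.float64(0.15)), 43), ((np.float64(0.0), np.float64(-0.01), np.float64(0.14)), 40)]
10384 [0.52102853 0.00528797]
```

View pics/w1b.png

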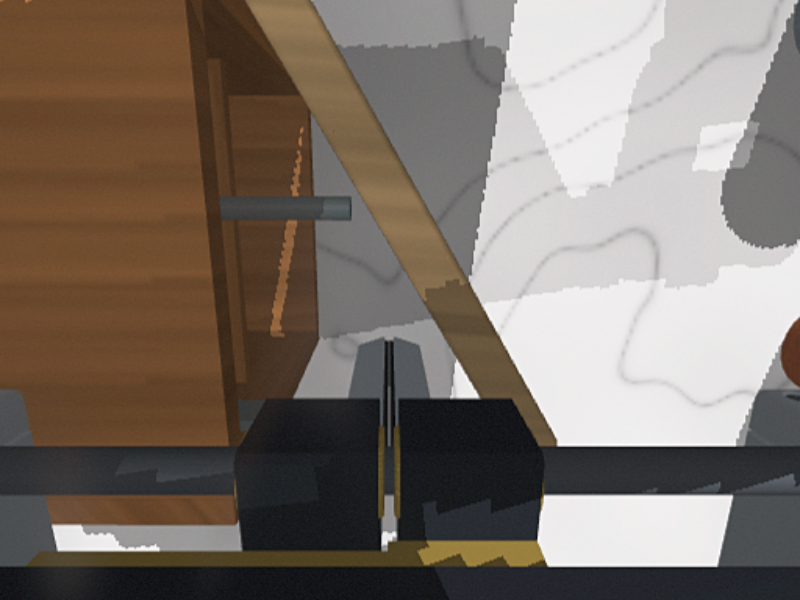

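The wrist view shows the door at about 0.48 rad and the plunger no longer reaching it. The wide black finger carriages at (240–545, 400–550) overlap the door top, so I'll measure how low they hang.

```bash
python3 - <<'E'
from h import *
o=get_obs();p,d,W,c=get("wrist")
q=W[...,:2]-[.4473,-.0004];a=q@[.9945,-.105]-.1364;b=q@[.105,.9945]-.0411
h=W[...,2]-o['ee_pos'][2]
for v in range(215,350,9):
    print(v,[(u,round(float(a[v,u])*1000),round(float(b[v,u])*1000),round(float(h[v,u])*1000)) for u in(200,235,248,262,290,335)])
E
```

```text
215 [(200, 37, -56, -152), (235, 46, -17, -177), (248, 46, -1, -177), (262, 46, 17, -176), (290, -23, 21, 21), (335, 46, 107, -177)]
224 [(200, 47, -56, -148), (235, -10, -8, -2), (248, -8, 0, -6), (262, -9, 8, -3), (290, -18, 22, 20), (335, 58, 108, -178)]
233 [(200, 70, -61, -177), (235, -10, -8, 12), (248, -8, 0, 8), (262, -10, 7, 12), (290, 70, 52, -178), (335, 70, 109, -177)]
242 [(200, 83, -62, -178), (235, -10, -7, 24), (248, -8, 0, 20), (262, -9, 7, 23), (290, 82, 53, -176), (335, 83, 110, -178)]
251 [(200, 95, -62, -177), (235, -9, -7, 33), (248, -8, 0, 32), (262, -9, 6, 34), (290, 94, 53, -176), (335, -3, 46, 21)]
260 [(200, -34, -14, 88), (235, -33, -4, 86), (248, -6, 0, 36), (262, -33, 4, 87), (290, -33, 12, 88), (335, 2, 46, 21)]
269 [(200, -33, -13, 92), (235, -33, -4, 92), (248, -1, 0, 36), (262, -33, 4, 92), (290, -33, 11, 93), (335, -33, 23, 92)]
278 [(200, -33, -12, 96), (235, -33, -3, 97), (248, 3, 0, 38), (262, -34, 3, 97), (290, -33, 10, 97), (335, -33, 21, 97)]
287 [(200, -33, -12, 100), (235, -33, -3, 100), (248, -28, 0, 93), (262, -33, 3, 101), (290, -33, 10, 100), (335, -33, 20, 100)]
296 [(200, -32, -11, 103), (235, -32, -3, 102), (248, -27, 0, 95), (262, -32, 3, 102), (290, -32, 10, 102), (335, -32, 20, 103)]
305 [(200, -30, -11, 103), (235, -30, -3, 103), (248, -25, 0, 97), (262, -30, 3, 103), (290, -29, 10, 102), (335, -29, 20, 102)]
314 [(200, -28, -11, 103), (235, -26, -3, 101), (248, -23, 0, 96), (262, -28, 3, 103), (290, -27, 10, 102), (335, -28, 20, 103)]
323 [(200, -25, -11, 103), (235, -25, -3, 102), (248, 203, -1, -176), (262, -25, 3, 103), (290, -25, 10, 103), (335, -25, 20, 103)]
332 [(200, -22, -12, 103), (235, -22, -3, 102), (248, 216, -1, -176), (262, -22, 3, 103), (290, -22, 10, 102), (335, -23, 20, 103)]
341 [(200, -19, -12, 102), (235, -20, -3, 103), (248, 232, -1, -177), (262, -20, 3, 103), (290, -19, 10, 102), (335, -20, 21, 103)]
```

```bash
python3 - <<'E'
from h import *
o=get_obs();p,d,W,c=get("wrist")
print(o['time_s'],np.round(o['force'],1),np.round(o['moment'],2),np.round(o['tau'],1))
q=W[...,:2]-[.4473,-.0004];a=q@[.9945,-.105]-.1364;b=q@[.105,.9945]-.0411
h=W[...,2]-o['ee_pos'][2]
for v in range(245,360,12):
    print(v,[(u,round(float(a[v,u])*1000),round(float(b[v,u])*1000),round(float(h[v,u])*1000)) for u in(5,20,150,170,490,505)])
E
```

```text
9.55 [ 0.1 -0.1 -1.1] [ 0.11  0.06 -0.07] [ -0.1 -59.4 -34.7  -0.1  -0.1   0. ]
245 [(5, -8, -126, 24), (20, -8, -119, 23), (150, -2, -56, 11), (170, 37, -69, -73), (490, 87, 309, -178), (505, 86, 327, -177)]
257 [(5, -32, -72, 83), (20, 0, -121, 22), (150, 5, -56, 13), (170, -33, -23, 85), (490, -31, 72, 82), (505, -34, 73, 86)]
269 [(5, -28, -72, 84), (20, 6, -122, 23), (150, 11, -56, 15), (170, -33, -21, 93), (490, -28, 72, 84), (505, -30, 73, 87)]
281 [(5, -25, -72, 85), (20, -22, -73, 79), (150, 17, -55, 17), (170, -33, -19, 98), (490, -24, 74, 83), (505, -27, 73, 88)]
293 [(5, -27, -64, 94), (20, -27, -60, 94), (150, -33, -23, 102), (170, -32, -18, 102), (490, -27, 63, 95), (505, -27, 67, 94)]
305 [(5, -25, -63, 96), (20, -25, -59, 97), (150, -29, -23, 102), (170, -30, -18, 103), (490, -26, 61, 97), (505, -25, 66, 96)]
317 [(5, -15, -72, 88), (20, -11, -72, 83), (150, -24, -24, 100), (170, -27, -18, 103), (490, -14, 72, 87), (505, -17, 73, 91)]
329 [(5, -11, -73, 88), (20, -7, -73, 83), (150, 44, -56, 22), (170, -23, -19, 102), (490, -11, 72, 88), (505, -14, 72, 92)]
341 [(5, -8, -72, 89), (20, -3, -73, 84), (150, 233, -139, -177), (170, -20, -19, 103), (490, -7, 72, 88), (505, -11, 73, 93)]
353 [(5, -4, -73, 90), (20, 0, -72, 86), (150, -18, -23, 105), (170, -18, -19, 105), (490, -4, 72, 89), (505, -7, 73, 93)]
```

Nothing on the gripper's body hangs low, so the cause of that push is unclear. The force has been zero since the lift, and the tip at z≈0.158 still overlaps the door by 40 mm. I'll push gently along the arc from here and watch the force.

```bash
python3 -m handwheel '[{"fingers":-1,"x":0.002,"y":0,"z":0.0,"spin":0},{"fingers":-1,"x":0.005,"y":0,"z":0.001,"spin":0},{"fingers":-1,"x":0.01,"y":0,"z":0.003,"spin":0},{"fingers":-1,"x":0.015,"y":0,"z":0.006,"spin":0},{"fingers":-1,"x":0.019,"y":0,"z":0.008,"spin":0},{"fingers":-1,"x":0.023,"y":0,"z":0.011,"spin":0},{"fingers":-1,"x":0.027,"y":0,"z":0.013,"spin":0},{"fingers":-1,"x":0.031,"y":0,"z":0.016,"spin":0},{"fingers":-1,"x":0.033,"y":0,"z":0.017,"spin":0},{"fingers":-1,"x":0.035,"y":0,"z":0.018,"spin":0}]'
python3 ab.py
cat > wd.py <<'E'
import sys
from h import *
p,d,W,c=get("wrist",sys.argv[1])
q=W[...,:2]-[.4473,-.0004];a=q@[.9945,-.105];b=q@[.105,.9945]
m=(W[...,2]>.19)&(W[...,2]<.205)&(np.hypot(a,b)<.2)&((b>.012)|(a<-.02))
l=cv2.fitLine(np.c_[a[m],b[m]].astype('f4'),cv2.DIST_HUBER,0,.01,.01).ravel();print(m.sum(),'angle',np.arctan2(l[1],l[0]),'thru',l[2:],'rmax',np.hypot(a,b)[m].max())
E
python3 wd.py w2
```

```text
time_s: 10.6
ee_pos: [0.573, 0.063, 0.1775]
eef_rot: [-1.571, 0.0, 1.465]
force: [0.5, -0.5, -0.3]
grip_width: 0.0005
a,b [0.1184 0.0763] F [ 0.5 -0.5 -0.3] yaw 1.465
10709 angle 0.72757006 thru [0.06149128 0.05760496] rmax 0.18337211029913292
```

No force anomalies, and the door follows at 0.73 rad.

```bash
python3 -m handwheel '[{"fingers":-1,"x":0.003,"y":0,"z":0.002,"spin":0},{"fingers":-1,"x":0.0085,"y":0,"z":0.005,"spin":0},{"fingers":-1,"x":0.014,"y":0,"z":0.01,"spin":0},{"fingers":-1,"x":0.02,"y":0,"z":0.015,"spin":0},{"fingers":-1,"x":0.025,"y":0,"z":0.02,"spin":0},{"fingers":-1,"x":0.03,"y":0,"z":0.025,"spin":0},{"fingers":-1,"x":0.035,"y":0,"z":0.031,"spin":0},{"fingers":-1,"x":0.04,"y":0,"z":0.038,"spin":0},{"fingers":-1,"x":0.044,"y":0,"z":0.044,"spin":0},{"fingers":-1,"x":0.047,"y":0,"z":0.049,"spin":0}]'
python3 ab.py; python3 wd.py w3
```

```text
time_s: 11.65
ee_pos: [0.5288, 0.1152, 0.1775]
eef_rot: [-1.571, -0.0, 1.465]
force: [-0.1, -0.3, 0.5]
grip_width: 0.0006
a,b [0.0689 0.1235] F [-0.1 -0.3  0.5] yaw 1.465
11896 angle 1.204242 thru [0.03741524 0.104736  ] rmax 0.1843796073737686
```

```bash
python3 -m handwheel '[{"fingers":-1,"x":0.003,"y":0,"z":0.006,"spin":0},{"fingers":-1,"x":0.006,"y":0,"z":0.013,"spin":0},{"fingers":-1,"x":0.009,"y":0,"z":0.02,"spin":0},{"fingers":-1,"x":0.0115,"y":0,"z":0.027,"spin":0},{"fingers":-1,"x":0.013,"y":0,"z":0.034,"spin":0},{"fingers":-1,"x":0.0145,"y":0,"z":0.04,"spin":0},{"fingers":-1,"x":0.015,"y":0,"z":0.044,"spin":0},{"fingers":-1,"x":0.016,"y":0,"z":0.047,"spin":0},{"fingers":-1,"x":0.016,"y":0,"z":0.049,"spin":0},{"fingers":-1,"x":0.016,"y":0,"z":0.05,"spin":0}]'
python3 ab.py; python3 wd.py w4
```

```text
time_s: 12.7
ee_pos: [0.4812, 0.136, 0.1775]
eef_rot: [-1.571, -0.0, 1.465]
force: [1.2, 0.3, -0.3]
grip_width: 0.0006
a,b [0.0194 0.1392] F [ 1.2  0.3 -0.3] yaw 1.465
11085 angle 1.5490041 thru [-0.00093362  0.07389777] rmax 0.18493092792365048
```

The door stands at 1.549 rad. I'll back away from it sideways, then go up and clear, and check.

```bash
python3 -m handwheel '[{"fingers":-1,"x":0,"y":0,"z":-0.01,"spin":0},{"fingers":-1,"x":0,"y":0,"z":-0.03,"spin":0},{"fingers":-1,"x":0,"y":0,"z":-0.055,"spin":0},{"fingers":-1,"x":0,"y":0,"z":-0.075,"spin":0},{"fingers":-1,"x":0,"y":-0.015,"z":-0.085,"spin":0},{"fingers":-1,"x":0,"y":-0.04,"z":-0.09,"spin":0},{"fingers":-1,"x":0,"y":-0.07,"z":-0.09,"spin":0},{"fingers":-1,"x":0,"y":-0.09,"z":-0.09,"spin":0},{"fingers":-1,"x":0,"y":-0.1,"z":-0.09,"spin":0},{"fingers":-1,"x":0,"y":-0.1,"z":-0.09,"spin":0}]'
python3 -m handwheel '[{"fingers":-1,"x":0.01,"y":0,"z":-0.01,"spin":0},{"fingers":-1,"x":0.03,"y":0,"z":-0.02,"spin":0},{"fingers":-1,"x":0.06,"y":0,"z":-0.04,"spin":0},{"fingers":-1,"x":0.09,"y":0,"z":-0.05,"spin":0},{"fingers":-1,"x":0.12,"y":0,"z":-0.06,"spin":0},{"fingers":-1,"x":0.14,"y":0,"z":-0.06,"spin":0},{"fingers":-1,"x":0.15,"y":0,"z":-0.06,"spin":0},{"fingers":-1,"x":0.15,"y":0,"z":-0.06,"spin":0},{"fingers":-1,"x":0.15,"y":0,"z":-0.06,"spin":0},{"fingers":-1,"x":0.15,"y":0,"z":-0.06,"spin":0}]'
python3 to.py; python3 door.py a5; python3 - <<'E'
from h import *
for n in("scene","top"):
    p,d,W,c=get(n)
    q=W[...,:2]-[.4473,-.0004];a=q@[.9945,-.105];b=q@[.105,.9945];z=W[...,2]
    m=(z>.185)&(z<.207)&(b>.02)&(b<.21)&(abs(a)<.04)
    if m.sum()>30:
        l=cv2.fitLine(np.c_[a[m],b[m]].astype('f4'),cv2.DIST_HUBER,0,.01,.01).ravel();print(n,m.sum(),'door',np.arctan2(l[1],l[0])%np.pi,l[2:],'bmax',b[m].max())
    for nm,xy,h in(("mug",(.677,.375),.095),("can",(.44,.354),.127)):
        t=W[(np.hypot(W[...,0]-xy[0],W[...,1]-xy[1])<.07)&(z>h-.015)&(z<h+.012)]
        if len(t)>20:(x,y),r=cv2.minEnclosingCircle((t[:,:2]*1000).astype('f4'));print(n,nm,round(x),round(y),round(r))
E
```

```text
time_s: 13.75
ee_pos: [0.5714, 0.1263, 0.2781]
eef_rot: [-1.572, -0.0, 1.465]
force: [-0.1, 0.9, -0.1]
grip_width: 0.0
time_s: 14.75
ee_pos: [0.6464, 0.2682, 0.2776]
eef_rot: [-1.571, 0.0, 1.464]
force: [-0.2, 0.6, -0.1]
grip_width: 0.0002
t 14.75 pos [0.6464 0.2682 0.2776] rot [-1.571  0.     1.464] F [-0.2  0.6 -0.1] w 0.0 q [ 0.34  0.63  0.92 -0.    1.59 -1.12]
scene 574 rect [161.  17.] angle 1.096 maxr 0.181
top 477 rect [160.  16.] angle 1.084 maxr 0.172
scene 230 door 1.2099628 [0.02581643 0.04502456] bmax 0.09316643471793742
scene mug 677 372 46
scene can 440 354 45
top 243 door 1.1694703 [0.02076817 0.04569741] bmax 0.09467041013347419
top can 438 356 45
```

View pics/a5scene.png

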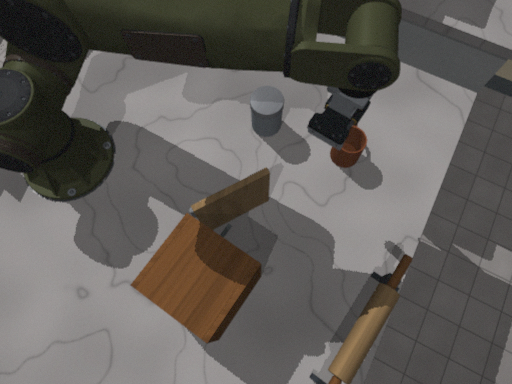

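The door now stands at about 1.09 rad instead of 1.55 (free edge at (268,175)), so it moved back as I withdrew. The mug and canister are unmoved. First I check whether it is still moving.

```bash
python3 -m handwheel '[{"fingers":-1,"x":0,"y":0,"z":0,"spin":0},{"fingers":-1,"x":0,"y":0,"z":0,"spin":0},{"fingers":-1,"x":0,"y":0,"z":0,"spin":0},{"fingers":-1,"x":0,"y":0,"z":0,"spin":0},{"fingers":-1,"x":0,"y":0,"z":0,"spin":0},{"fingers":-1,"x":0,"y":0,"z":0,"spin":0},{"fingers":-1,"x":0,"y":0,"z":0,"spin":0},{"fingers":-1,"x":0,"y":0,"z":0,"spin":0},{"fingers":-1,"x":0,"y":0,"z":0,"spin":0},{"fingers":-1,"x":0,"y":0,"z":0,"spin":0}]' >/dev/null; python3 door.py a6
python3 - <<'E'
import cv2
b=cv2.imread('pics/w4.png');a=cv2.imread('pics/w2.png')
cv2.imwrite('pics/w24.png',cv2.hconcat([cv2.resize(a,(400,300)),cv2.resize(b,(400,300))]))
E
```

```text
scene 563 rect [162.  17.] angle 1.095 maxr 0.18
top 485 rect [161.  16.] angle 1.087 maxr 0.174
```

View pics/w24.png

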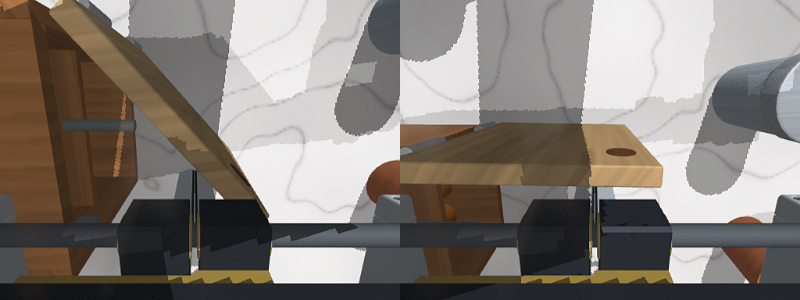

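The door is at rest at 1.09. The wrist images show the door standing between the wrist camera's side of the tool and the fingers. I'll check where that camera sits on the tool.

```bash
python3 to.py; python3 - <<'E'
from h import *
from scipy.spatial.transform import Rotation as Ro
o=get_obs();V=np.array(cams.get_calibration("wrist")['view']);R=V[:3,:3];C=-R.T@V[:3,3]
T=Ro.from_euler('xyz',o['eef_rot']).as_matrix()
print('cam in tool',np.round(T.T@(C-o['ee_pos']),3),'axis',np.round(T.T@R[2],2))
E
```

```text
t 16.05 pos [0.6463 0.2693 0.2775] rot [-1.571  0.     1.465] F [-0.6 -0.1 -0. ] w 0.0 q [ 0.34  0.63  0.92 -0.    1.59 -1.12]
cam in tool [-0.    -0.161  0.072] axis [ 0.    0.97 -0.25]
```

The camera housing is too high (161 mm above the TCP) to have hit the door. I'll push again, slower, then withdraw in small observed steps. First I go back behind the door.

```bash
python3 -m handwheel '[{"fingers":-1,"x":-0.01,"y":0,"z":0.002,"spin":0},{"fingers":-1,"x":-0.035,"y":0,"z":0.005,"spin":0},{"fingers":-1,"x":-0.065,"y":0,"z":0.01,"spin":0},{"fingers":-1,"x":-0.1,"y":0,"z":0.015,"spin":0},{"fingers":-1,"x":-0.13,"y":0,"z":0.02,"spin":0},{"fingers":-1,"x":-0.155,"y":0,"z":0.02,"spin":0},{"fingers":-1,"x":-0.17,"y":0,"z":0.02,"spin":0},{"fingers":-1,"x":-0.178,"y":0,"z":0.02,"spin":0},{"fingers":-1,"x":-0.18,"y":0,"z":0.02,"spin":0},{"fingers":-1,"x":-0.18,"y":0,"z":0.02,"spin":0}]'
python3 ab.py
python3 -m handwheel '[{"fingers":-1,"x":0,"y":0.01,"z":0,"spin":0},{"fingers":-1,"x":0,"y":0.03,"z":0,"spin":0},{"fingers":-1,"x":0,"y":0.055,"z":0,"spin":0},{"fingers":-1,"x":0,"y":0.08,"z":0,"spin":0},{"fingers":-1,"x":0,"y":0.095,"z":0,"spin":0},{"fingers":-1,"x":0,"y":0.1,"z":0,"spin":0},{"fingers":-1,"x":0,"y":0.1,"z":0.01,"spin":0},{"fingers":-1,"x":0,"y":0.1,"z":0.025,"spin":0},{"fingers":-1,"x":0,"y":0.1,"z":0.035,"spin":0},{"fingers":-1,"x":0,"y":0.1,"z":0.038,"spin":0}]'
python3 ab.py; python3 wd.py w5
```

```text
time_s: 17.05
ee_pos: [0.6075, 0.0928, 0.2773]
eef_rot: [-1.571, -0.0, 1.465]
force: [-0.1, 0.2, -0.0]
grip_width: 0.0008
a,b [0.1495 0.1095] F [-0.1  0.2 -0. ] yaw 1.465
time_s: 18.05
ee_pos: [0.5694, 0.0968, 0.1783]
eef_rot: [-1.572, -0.0, 1.466]
force: [1.0, 0.4, 0.2]
grip_width: 0.0006
a,b [0.1112 0.1094] F [1.  0.4 0.2] yaw 1.466
12991 angle 1.128893 thru [0.03688716 0.081533  ] rmax 0.18443735179790868
```

```bash
python3 -m handwheel '[{"fingers":-1,"x":0.001,"y":0,"z":0.006,"spin":0},{"fingers":-1,"x":0.003,"y":0,"z":0.014,"spin":0},{"fingers":-1,"x":0.005,"y":0,"z":0.022,"spin":0},{"fingers":-1,"x":0.007,"y":0,"z":0.028,"spin":0},{"fingers":-1,"x":0.01,"y":0,"z":0.034,"spin":0},{"fingers":-1,"x":0.012,"y":0,"z":0.038,"spin":0},{"fingers":-1,"x":0.014,"y":0,"z":0.042,"spin":0},{"fingers":-1,"x":0.017,"y":0,"z":0.047,"spin":0},{"fingers":-1,"x":0.019,"y":0,"z":0.052,"spin":0},{"fingers":-1,"x":0.0205,"y":0,"z":0.055,"spin":0}]'
python3 ab.py; python3 wd.py w6
```

```text
time_s: 19.1
ee_pos: [0.5167, 0.1228, 0.1774]
eef_rot: [-1.571, 0.0, 1.465]
force: [-0.7, -0.4, -1.3]
grip_width: 0.0007
a,b [0.0561 0.1299] F [-0.7 -0.4 -1.3] yaw 1.465
12080 angle 1.4046087 thru [0.01542028 0.11512942] rmax 0.18480290218423842
```

The door coasts slightly ahead of the finger (1.40), so a bounce off the stop is plausible. I'll finish slowly and let it settle.

```bash
python3 -m handwheel '[{"fingers":-1,"x":0.003,"y":0,"z":0.007,"spin":0},{"fingers":-1,"x":0.006,"y":0,"z":0.013,"spin":0},{"fingers":-1,"x":0.008,"y":0,"z":0.018,"spin":0},{"fingers":-1,"x":0.009,"y":0,"z":0.022,"spin":0},{"fingers":-1,"x":0.01,"y":0,"z":0.025,"spin":0},{"fingers":-1,"x":0.01,"y":0,"z":0.028,"spin":0},{"fingers":-1,"x":0.01,"y":0,"z":0.031,"spin":0},{"fingers":-1,"x":0.01,"y":0,"z":0.033,"spin":0},{"fingers":-1,"x":0.01,"y":0,"z":0.035,"spin":0},{"fingers":-1,"x":0.01,"y":0,"z":0.037,"spin":0}]'
python3 ab.py; python3 wd.py w7
python3 -m handwheel '[{"fingers":-1,"x":0,"y":0,"z":0.0005,"spin":0},{"fingers":-1,"x":0,"y":0,"z":0.0005,"spin":0},{"fingers":-1,"x":0,"y":0,"z":0.0005,"spin":0},{"fingers":-1,"x":0,"y":0,"z":0.0005,"spin":0},{"fingers":-1,"x":0,"y":0,"z":0,"spin":0},{"fingers":-1,"x":0,"y":0,"z":-0.001,"spin":0},{"fingers":-1,"x":0,"y":0,"z":-0.002,"spin":0},{"fingers":-1,"x":0,"y":0,"z":-0.004,"spin":0},{"fingers":-1,"x":0,"y":0,"z":-0.006,"spin":0},{"fingers":-1,"x":0,"y":0,"z":-0.008,"spin":0}]'
python3 ab.py; python3 wd.py w8
```

```text
time_s: 20.15
ee_pos: [0.481, 0.1366, 0.1773]
eef_rot: [-1.57, -0.0, 1.465]
force: [-0.3, 0.3, -0.7]
grip_width: 0.0004
a,b [0.0192 0.1398] F [-0.3  0.3 -0.7] yaw 1.465
11337 angle -1.5525117 thru [-0.00406752  0.09662157] rmax 0.1851619118191041
time_s: 21.2
ee_pos: [0.4894, 0.1355, 0.1774]
eef_rot: [-1.57, 0.0, 1.465]
force: [-1.5, -1.6, 0.9]
grip_width: 0.0004
a,b [0.0276 0.1395] F [-1.5 -1.6  0.9] yaw 1.465
11450 angle -1.5707265 thru [-0.00199158  0.09942658] rmax 0.18528045965904993
```

It is at 1.57 with the finger backed off 8 mm. I'll keep withdrawing slowly.

```bash
python3 -m handwheel '[{"fingers":-1,"x":0,"y":0,"z":-0.003,"spin":0},{"fingers":-1,"x":0,"y":0,"z":-0.006,"spin":0},{"fingers":-1,"x":0,"y":0,"z":-0.01,"spin":0},{"fingers":-1,"x":0,"y":0,"z":-0.014,"spin":0},{"fingers":-1,"x":0,"y":0,"z":-0.018,"spin":0},{"fingers":-1,"x":0,"y":0,"z":-0.022,"spin":0},{"fingers":-1,"x":0,"y":0,"z":-0.026,"spin":0},{"fingers":-1,"x":0,"y":0,"z":-0.03,"spin":0},{"fingers":-1,"x":0,"y":0,"z":-0.032,"spin":0},{"fingers":-1,"x":0,"y":0,"z":-0.032,"spin":0}]'
python3 ab.py; python3 wd.py w9; python3 door.py a9
```

```text
time_s: 22.25
ee_pos: [0.5213, 0.132, 0.1773]
eef_rot: [-1.571, 0.0, 1.465]
force: [-1.5, -2.8, 1.3]
grip_width: 0.0004
a,b [0.0597 0.1394] F [-1.5 -2.8  1.3] yaw 1.465
11632 angle 1.3319035 thru [0.01553166 0.07783942] rmax 0.1847805004305821
scene 198 rect [56. 17.] angle 1.333 maxr 0.074
top 40 rect [163.  15.] angle 1.343 maxr 0.183
```

The door is being dragged along (1.33), so some part of the tool on the far side touches it. I'll view the scene and wrist pictures.

```bash
python3 - <<'E'
import cv2
a=cv2.imread('pics/a9scene.png')[130:280,170:370];b=cv2.imread('pics/w9.png')
cv2.imwrite('pics/v9.png',cv2.hconcat([cv2.resize(a,(450,338),interpolation=2),cv2.resize(b,(350,338))]))
E
```

```text
(no output)
```

View pics/v9.png

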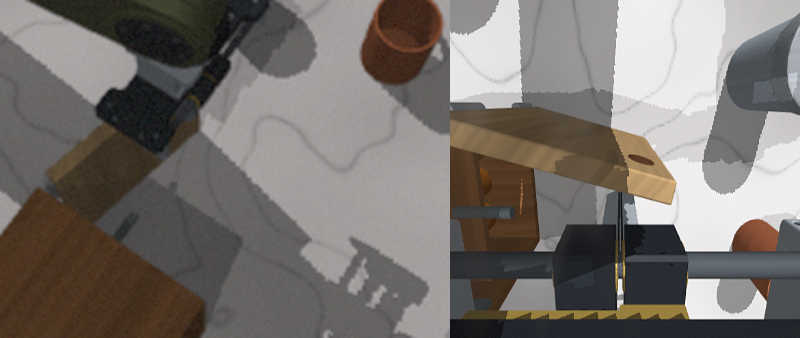

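Nothing is visible on the far side, yet the door trails the finger with a 5–10 mm gap. Next attempt: push it square again, back off only 3 mm, wait and measure, then lift straight up so nothing can drag the door sideways.

```bash
python3 -m handwheel '[{"fingers":-1,"x":0,"y":0,"z":0.005,"spin":0},{"fingers":-1,"x":0,"y":0,"z":0.011,"spin":0},{"fingers":-1,"x":0,"y":0,"z":0.017,"spin":0},{"fingers":-1,"x":0,"y":0,"z":0.022,"spin":0},{"fingers":-1,"x":0,"y":0,"z":0.027,"spin":0},{"fingers":-1,"x":0,"y":0,"z":0.031,"spin":0},{"fingers":-1,"x":0,"y":0,"z":0.034,"spin":0},{"fingers":-1,"x":0,"y":0,"z":0.037,"spin":0},{"fingers":-1,"x":0,"y":0,"z":0.039,"spin":0},{"fingers":-1,"x":0,"y":0,"z":0.041,"spin":0}]'
python3 ab.py; python3 wd.py w10
python3 -m handwheel '[{"fingers":-1,"x":0,"y":0,"z":0,"spin":0},{"fingers":-1,"x":0,"y":0,"z":-0.001,"spin":0},{"fingers":-1,"x":0,"y":0,"z":-0.002,"spin":0},{"fingers":-1,"x":0,"y":0,"z":-0.003,"spin":0},{"fingers":-1,"x":0,"y":0,"z":-0.003,"spin":0},{"fingers":-1,"x":0,"y":0,"z":-0.003,"spin":0},{"fingers":-1,"x":0,"y":0,"z":-0.003,"spin":0},{"fingers":-1,"x":0,"y":0,"z":-0.003,"spin":0},{"fingers":-1,"x":0,"y":0,"z":-0.003,"spin":0},{"fingers":-1,"x":0,"y":0,"z":-0.003,"spin":0}]'
python3 ab.py; python3 wd.py w11
```

```text
time_s: 23.4
ee_pos: [0.4802, 0.1366, 0.1774]
eef_rot: [-1.571, 0.0, 1.465]
force: [0.4, 0.5, 0.7]
grip_width: 0.0003
a,b [0.0184 0.1397] F [0.4 0.5 0.7] yaw 1.465
11034 angle 1.5545194 thru [-0.00088994  0.09934704] rmax 0.1852518035022749
time_s: 24.45
ee_pos: [0.4834, 0.1362, 0.1775]
eef_rot: [-1.571, 0.0, 1.465]
force: [-0.7, -0.5, 0.0]
grip_width: 0.0007
a,b [0.0215 0.1397] F [-0.7 -0.5  0. ] yaw 1.465
11315 angle 1.547392 thru [-0.00120931  0.09883879] rmax 0.18499033262551032
```

It stays at 1.55 with the finger off it, so I lift straight up.

```bash
python3 -m handwheel '[{"fingers":-1,"x":0,"y":-0.004,"z":0,"spin":0},{"fingers":-1,"x":0,"y":-0.012,"z":0,"spin":0},{"fingers":-1,"x":0,"y":-0.022,"z":0,"spin":0},{"fingers":-1,"x":0,"y":-0.034,"z":0,"spin":0},{"fingers":-1,"x":0,"y":-0.046,"z":0,"spin":0},{"fingers":-1,"x":0,"y":-0.058,"z":0,"spin":0},{"fingers":-1,"x":0,"y":-0.07,"z":0,"spin":0},{"fingers":-1,"x":0,"y":-0.082,"z":0,"spin":0},{"fingers":-1,"x":0,"y":-0.09,"z":0,"spin":0},{"fingers":-1,"x":0,"y":-0.09,"z":0,"spin":0}]'
python3 to.py;python3 ab.py; python3 wd.py w12; python3 door.py a12
```

```text
time_s: 25.5
ee_pos: [0.4836, 0.1363, 0.2686]
eef_rot: [-1.572, -0.0, 1.465]
force: [0.2, 0.1, 0.3]
grip_width: 0.0008
t 25.5 pos [0.4836 0.1363 0.2686] rot [-1.572 -0.     1.465] F [0.2 0.1 0.3] w 0.001 q [ 0.2   0.16  1.59 -0.    1.39 -1.26]
a,b [0.0218 0.1398] F [0.2 0.1 0.3] yaw 1.465
4238 angle 1.5615008 thru [-0.00089093  0.09803112] rmax 0.18491556976952844
scene 392 rect [160.  17.] angle 1.548 maxr 0.146
top 262 rect [163.  15.] angle 1.584 maxr 0.182
```

It stays square. I'll rise further, move clear, and check again.

```bash
python3 -m handwheel '[{"fingers":-1,"x":0,"y":-0.02,"z":0,"spin":0},{"fingers":-1,"x":0,"y":-0.045,"z":0,"spin":0},{"fingers":-1,"x":0,"y":-0.06,"z":0,"spin":0},{"fingers":-1,"x":0.02,"y":-0.06,"z":-0.02,"spin":0},{"fingers":-1,"x":0.05,"y":-0.06,"z":-0.05,"spin":0},{"fingers":-1,"x":0.08,"y":-0.06,"z":-0.08,"spin":0},{"fingers":-1,"x":0.11,"y":-0.06,"z":-0.11,"spin":0},{"fingers":-1,"x":0.13,"y":-0.06,"z":-0.13,"spin":0},{"fingers":-1,"x":0.14,"y":-0.06,"z":-0.14,"spin":0},{"fingers":-1,"x":0.14,"y":-0.06,"z":-0.14,"spin":0}]'
python3 -m handwheel '[{"fingers":-1,"x":0,"y":0,"z":0,"spin":0},{"fingers":-1,"x":0,"y":0,"z":0,"spin":0},{"fingers":-1,"x":0,"y":0,"z":0,"spin":0},{"fingers":-1,"x":0,"y":0,"z":0,"spin":0},{"fingers":-1,"x":0,"y":0,"z":0,"spin":0},{"fingers":-1,"x":0,"y":0,"z":0,"spin":0},{"fingers":-1,"x":0,"y":0,"z":0,"spin":0},{"fingers":-1,"x":0,"y":0,"z":0,"spin":0},{"fingers":-1,"x":0,"y":0,"z":0,"spin":0},{"fingers":-1,"x":0,"y":0,"z":0,"spin":0}]' >/dev/null
python3 to.py; python3 door.py a13; python3 - <<'E'
from h import *
for n in("scene","top"):
    p,d,W,c=get(n);z=W[...,2]
    for nm,xy,h in(("mug",(.677,.375),.095),("can",(.44,.354),.127)):
        t=W[(np.hypot(W[...,0]-xy[0],W[...,1]-xy[1])<.07)&(z>h-.015)&(z<h+.012)]
        if len(t)>20:(x,y),r=cv2.minEnclosingCircle((t[:,:2]*1000).astype('f4'));print(n,nm,round(x),round(y),round(r),len(t))
E
```

```text
time_s: 26.65
ee_pos: [0.6379, 0.2615, 0.3251]
eef_rot: [-1.568, 0.001, 1.466]
force: [0.0, 0.0, -1.1]
grip_width: 0.0007
t 27.65 pos [0.6373 0.2607 0.3274] rot [-1.571  0.     1.465] F [0.4 0.1 0.3] w 0.001 q [ 0.34  0.6   0.87 -0.    1.68 -1.13]
scene 554 rect [161.  17.] angle 1.561 maxr 0.179
top 267 rect [82. 16.] angle 1.549 maxr 0.1
scene mug 678 376 47 242
scene can 442 354 46 845
top can 438 356 45 611
```

View pics/a13scene.png

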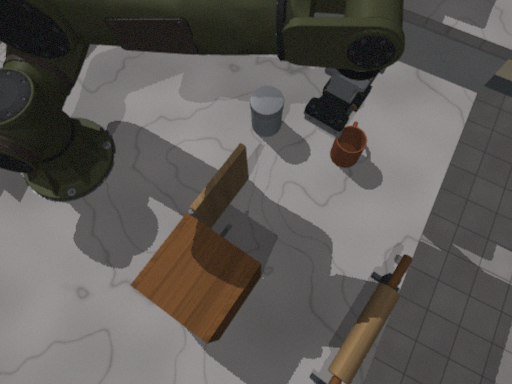

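The door stands square at about 1.555 rad (edge at (245,150)). The mug at (348,145) and canister at (267,110) are in place, and the arm is clear.

```bash
python3 -c "
from station import workorder
print(workorder.hand_in())"
```

```text
the job is handed in; nothing more can be done
None
```

The tea cupboard's door is standing open at about 1.55–1.56 rad, roughly square to the front, and I've handed the job in at about 28 s. I pressed the top free corner until the catch let go (13 N), then drew back 145 mm. The spring pushed the door ajar to about 0.44 rad, and I pushed it open from behind the free edge with the closed fingertips.

**Last checks:**
- **Door:** it read 1.56 rad in the scene view and 1.55 in the top view, about 2 s after the fingers left it.
- **Mug and canister:** both are within about 4 mm of where they started, roughly the measuring error. In the last check the mug could be measured only in the scene view.
- **Arm:** it is clear of everything, with wrist force near zero.

**What did not go smoothly:**
- **Upward force:** when I first reached behind the edge, the wrist felt about 21 N upward. I found no cause, but it stopped after a 12 mm lift and did not come back.
- **Door followed the fingers back:** on my first sideways withdrawal the door swung back to about 1.09 rad, and on a slower one to 1.33, for reasons I could not see. I pushed it square again each time. The last time I backed off only 3 mm and lifted straight up, and the door stayed put.

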